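# Fetch the offcut from under the low riser with the reacher

## Robot

A 6-joint arm with a two-finger parallel gripper is mounted at the origin on a cart in front of the work surface, level with it; the furniture and walls round the work are solid. World frame = base frame: x ahead of the robot, y to its left, z up, the work surface at z = 0. Lengths are in m, angles in rad, forces in N, time in s.
With the tool pointing down it reaches from about 0.35 to 0.775 m from the base axis. Payload 7.3 kg.
Tool frame: the origin (TCP) lies at the centre of the arm's flange, where the gripper is bolted on; the fingertips stand 178 mm ahead of it and the grasp point (between the pads) lies 159 mm ahead of it; z points along the fingers, y is the line along which they close (so a half turn about z gives the same grasp; the last joint's range is limited). The gripper opens to 92 mm and grips with 3 to 60 N. Pads are 19 mm wide; open, the fingers measure 130 mm over their backs; the gripper's body (75 mm by 190 mm) begins 47 mm behind the grasp point.
Start: joints at [1.015, 0.342, 1.524, -0, 1.275, -0.146], TCP at [0.209, 0.482, 0.405] pointing down, gripper open.
Joint ranges: [-2.53, 2.53], [-0.77, 2.02], [0.04, 2.7], [-1, 4.14], [0.28, 2.66], [-3.11, 3.11]. Speed limits (rad/s): [2.57, 2.57, 3.14, 3.14, 3.14, 3.14].

## Interface

Orientations are given as [roll, pitch, yaw] about the fixed x, y, z axes, in that order (R = Rz(yaw) Ry(pitch) Rx(roll)).
In Python, from cell import telemetry, vision, ticket gives the robot as it stands.
- The arm moves only by the shell command python3 -m crank 'ROWS' [FORCE]. ROWS is JSON, a list of rows, each a list of 5 numbers: the gripper command: -1 is shut, 1 is fully open, values between are in proportion, then the shift along the tool's x, y, z in mm, then the turn about the tool's z in rad. In form: [[fingers, dx, dy, dz, roll], ...]. A call has 1 to 12 rows; each row is the pose to reach, as a shift and turn from the pose commanded when the call began, along the tool's axes at that moment; what a row does not reach only later rows make up. A row lasts 1/12 s, in which the tool goes at most 41.7 mm and 7.16 degrees, less where a joint would pass 70% of its speed; a pose out of reach is approached as far as the arm can. A call with a gripper value outside its range is refused whole. The fingers move at their own pace and stop on an object; FORCE is the grip in N (left out, the last holds). Time passes only in rows, so rows that repeat a pose let the fingers close. It gives the time, the measured TCP pose, the force, the opening and the grip force at its end, in the units of the state.
- telemetry.observe(): the state, without advancing time (a new reading comes with each control period).
- vision.read_camera(name): name is "scene" or "top" or "wrist"; returns (picture, depth): 400x640x3 uint8, red, green, blue; 400x640 float32, m along the optical axis (not along the pixel's ray), 0 where there is no reading.
- vision.get_calibration(name): a dict with "camera_matrix" (3x3 intrinsics, pixels), "rvec" (rotation vector, rad) and "tvec" (3), from world to camera coordinates, as OpenCV has them. Camera axes: x right, y down, z forward; pixel columns grow to the right and rows downward; lengths in m; the calibration is good to about 2 mm. A picture is of the moment at which its call begins: read the wrist's pose just before it. get_calibration takes no time and is no camera call; for the wrist camera it gives the pose at the moment of the call.
- ticket.hand_in(): hands the job in; it is judged then, once.
The state is a dict: "time": time; "qpos": joint angles; "qvel": joint speeds; "joint_efforts": joint torques, N m; "tool_pos": TCP position; "tool_rot": TCP orientation; "contact_force": force on the tool from outside, world axes, zero at the start; "torque": the same for the moment, N m; "opening": finger opening in m; "grip_force": force on a finger pad.
Only numpy, scipy, OpenCV 4.12 (cv2) and the standard library are available. Lean on these libraries where they do the work, as an engineer would, in place of code of your own. Each camera call takes 0.05 s, during which the arm holds its last target. There are 200 camera calls.

## Task

A beech offcut has slid under the low slatted riser on the saw bench. Take the reacher by its grip and trigger, squeeze the trigger so that its jaws close on the offcut where it lies, draw it out held in the jaws and put it flat in the steel tray. Then lay the reacher down flat on the bench, clear of the riser and the tray, and leave the loose screwdriver, spanner and pencil where they are.

Things in the scene. Friction and masses are not known exactly. Their poses are not given: they have to be found in the camera images.
- offcut: Beech block 38 (x) x 70 (y) x 16 (z) mm, 20 to 45 g, lying on the bench under the riser, its long y axis within 0.25 rad of the riser's x axis. Origin: centre of its underside.
- riser: Low fixed plywood riser 150 (x) x 240 (y) mm, small tools on it. Origin: bench level, middle of its plan; open front at x = -75 mm, +x leads inward. 70 mm clear under a top of four 24 mm wide, 12 mm thick slats 18 mm apart; 204 mm clear between the side panels; at the back a stretcher from 40 mm up. Tools on top reach 122 mm.
- tray: Fixed open sheet-steel tray 120 (x) x 150 (y) x 25 mm high, walls and floor 4 mm, empty. Origin: centre of its underside, on the bench.
- reacher: Pistol-grip reacher lying on its side, 0.25 kg, 30 mm thick, 260 mm long. Origin: on its underside, midway between grip and trigger. +x: along the tube to the jaws. Black grip bar: x -29 to -7, y -60 to +52 mm. Tube axis at y = -48 mm, z 14; housing beside the squeeze reaches to y = -33 mm. Jaws swing in its xy plane. No pose while held: reckon from the grasp.
- trigger (a joint): Squeeze of the grey trigger bar (x +15 to +29, y -32 to +40, z 3 to 27 mm of the reacher) toward the grip, m: 0 released, 0.018 full. Squeezed width over grip and trigger 58 mm minus this. Spring 10 N at 0, 14 N at full: an opening of 55 mm holds the tool with its jaws still wide, letting go opens them.
- jaw_point (a point): Point of the reacher (x 214, y -48, z 0 mm) midway between the jaw pads, on its underside. Bring it to the offcut's middle.
- jaw_left: Left (+y) jaw: steel arm with a rubber pad 34 mm long, 22 high, 1.5 mm above the underside. Origin at its pivot, x 146, y -36 mm of the reacher. The gap between pads is 82 mm less about 3.9 mm per mm of trigger: 70 mm at 3, on the offcut's 38 mm at 11 to 12. Open, the jaws are 105 mm wide outside; tips at x 230 mm.
- jaw_right: Right (-y) jaw, mirror image of the left one; origin at its pivot, x 146, y -60 mm of the reacher. The trigger drives both jaws together.
- screwdriver_b: Loose bystander: blue-handled screwdriver 186 mm long beyond the rip fence; leave it alone. Origin: centre of its underside.
- spanner_13: Loose bystander: combination spanner 174 mm long beyond the rip fence; leave it alone. Origin: centre of its underside.
- pencil: Loose bystander: flat carpenter's pencil 178 mm long at the bench's left edge; leave it alone. Origin: centre of its underside.
There are look-alikes about, which are no part of the job. There is more than one size of the offcut; the job needs the smaller.

How it is judged:
On the way, in this order (a step that is already met when the one before it is completed fails the run):
1. the trigger is squeezed and both jaws grip the offcut while it is still under the riser (value of joint trigger above 0.006 m and contact force between each of jaw_left, jaw_right and offcut above 0.5 N and x of offcut in the frame of riser above -0.06 m), for 0.2 s.
2. the offcut is out in front of the riser, held between the jaws (contact force between each of jaw_left, jaw_right and offcut above 0.3 N and x of offcut in the frame of riser below -0.11 m), for 0.2 s.
At the end, for the whole second after the job is handed in: the offcut lies at rest in the tray, its middle inside the walls and its underside less than 15 mm above the tray's; the reacher lies flat on the bench (within 2 degrees, less than 8 mm up), its jaws not under the riser, at rest, trigger released (x of offcut in the frame of tray between -0.05 and 0.05 m and y of offcut in the frame of tray between -0.065 and 0.065 m and z of offcut in the frame of tray below 0.015 m and height (world z) of reacher between -0.005 and 0.008 m and angle between reacher's own z axis and vertical below 0.035 rad and value of joint trigger below 0.003 m and (x of jaw_point in the frame of riser below -0.08 m or x of jaw_point in the frame of riser above 0.08 m or y of jaw_point in the frame of riser below -0.12 m or y of jaw_point in the frame of riser above 0.12 m) and linear speed of each of offcut, reacher below 0.02 m/s); the robot touches nothing.
It fails at once if screwdriver is moved more than 30 mm (distance of screwdriver_b from where it was at the start of the episode above 0.03 m).
It fails at once if spanner is moved more than 30 mm (distance of spanner_13 from where it was at the start of the episode above 0.03 m).
It fails at once if pencil is moved more than 30 mm (distance of pencil from where it was at the start of the episode above 0.03 m).
It also fails if it takes over 61 s, if anything falls off the work surface, if the arm or the gripper's body presses on something with over 40 N, if the wrist force passes 120 N, or if a joint passes its speed limit or range.

## Working session

There is one attempt and no reset: what is moved stays moved. The work goes in short steps, Python scripts to look and compute and a shell command to move; the robot and the scene stay as the last step left them, time stands still between calls to the robot, and variables do not carry over. Pictures are saved under pics/ and viewed, at most 11 in all, crops included, and the job is handed in when it is done.

```bash
mkdir -p pics; ls; cat > h.py <<'E'
import numpy as np,cv2
from cell import telemetry,vision,ticket
def grab(n):
    c=vision.get_calibration(n);p,d=vision.read_camera(n);return p,d,c
def world(u,v,z,c):
    """pixel(s)+depth -> world"""
    K=np.array(c["camera_matrix"]);R=cv2.Rodrigues(np.array(c["rvec"],float))[0];t=np.array(c["tvec"],float).ravel()
    u,v,z=map(np.asarray,(u,v,z))
    X=np.stack([(u-K[0,2])/K[0,0]*z,(v-K[1,2])/K[1,1]*z,z],-1)
    return (X-t)@R
def cloud(d,c):
    v,u=np.mgrid[:d.shape[0],:d.shape[1]];return world(u,v,d,c)
def save(n,p): cv2.imwrite("pics/"+n,cv2.cvtColor(p,cv2.COLOR_RGB2BGR))
E
python3 - <<'E'
from h import *
print(telemetry.observe())
for n in("top","scene"):
    p,d,c=grab(n);save(n+"0.png",p);np.savez(n+"0.npz",p=p,d=d,K=c["camera_matrix"],r=c["rvec"],t=c["tvec"])
    print(n,-cv2.Rodrigues(np.array(c["rvec"],float))[0].T@np.array(c["tvec"]).ravel())
E
```

```text
pics
{'time': 0.0, 'qpos': array([ 1.01498861e+00,  3.42731470e-01,  1.52498725e+00,  1.40854896e-05,
        1.27542486e+00, -1.46000267e-01]), 'qvel': array([ 9.41905079e-04, -5.28955658e-05,  1.40103998e-03,  2.14726420e-04,
       -6.07801479e-04, -1.61287337e-03]), 'joint_efforts': array([-8.71980683e-04, -4.31236231e+01, -2.44224018e+01,  7.18108658e-02,
        5.59470069e-02, -1.84706341e-04]), 'tool_pos': array([0.20908665, 0.48142801, 0.40405061]), 'tool_rot': array([-3.14006019e+00, -2.38957074e-04,  2.73178091e+00]), 'contact_force': array([0.98996411, 0.29063956, 0.03459025]), 'torque': array([0.02344613, 0.08251558, 0.00283011]), 'grip_force': 0.0, 'opening': 0.09161192597121189}
top [ 0.50295698 -0.07980439  1.14609425]
scene [ 0.10750451 -0.77709644  0.9247407 ]
```

View pics/top0.png

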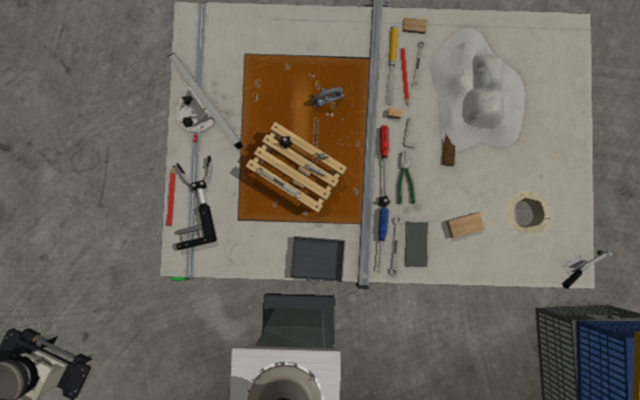

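View pics/scene0.png

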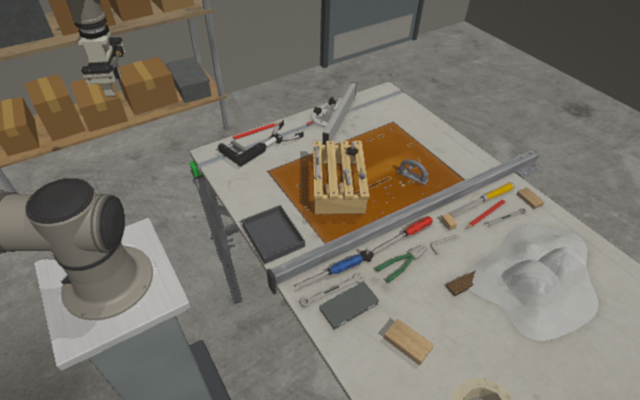

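The top view shows the reacher at about (200,210), the riser at (297,165) and the tray at (317,258). I'll enlarge the crop and measure the depth.

```bash
python3 - <<'E'
from h import *
f=np.load("top0.npz");p,d=f["p"],f["d"];c=dict(camera_matrix=f["K"],rvec=f["r"],tvec=f["t"])
W=cloud(d,c)
# orthorectified-ish colour + height crop
x0,x1,y0,y1=100,290,155,360
a=cv2.resize(p[x0:x1,y0:y1],None,fx=3.7,fy=3,interpolation=cv2.INTER_CUBIC)
a=cv2.resize(p[100:290,155:360],None,fx=3.1,fy=3.1,interpolation=cv2.INTER_CUBIC)
save("crop1.png",a)
for n,(u,v) in dict(bench=(225,250),benchB=(500,50),tray=(317,258),rea_grip=(208,225),trig=(185,235),tube=(203,195),slat=(297,165),tl=(273,126),tr=(345,171),bl=(249,165),br=(320,209)).items(): print(n,W[v,u].round(3))
m=(W[...,2]>.068)&(W[...,2]<.1)&(np.hypot(W[...,0]-W[165,297,0],W[...,1]-W[165,297,1])<.16)
q=W[m][:,:2].astype(np.float32)
print("riser",cv2.minAreaRect(q))
# reacher pixels
r=(W[...,2]>.012)&(W[...,2]<.06);r[:150]=0;r[:,:174]=0;r[253:]=0;r[:,218:]=0
n,l,s,cc=cv2.connectedComponentsWithStats(r.astype(np.uint8))
for i in range(1,n):
    if s[i,4]>30: print(s[i],cv2.minAreaRect(W[l==i][:,:2].astype(np.float32)),W[l==i][:,2].max())
t=(W[...,2]>.018)&(W[...,2]<.05);t[:232]=0;t[283:]=0;t[:,:285]=0;t[:,350:]=0
print("tray",cv2.minAreaRect(W[t][:,:2].astype(np.float32)),t.sum())
E
```

```text
bench [ 0.432  0.188 -0.002]
benchB [ 1.063e+00 -6.260e-01 -1.000e-03]
tray [ 0.416 -0.085  0.005]
rea_grip [0.504 0.234 0.028]
trig [0.473 0.308 0.002]
tube [0.592 0.256 0.015]
slat [ 0.691 -0.017 -0.002]
tl [0.785 0.049 0.083]
tr [ 0.677 -0.161 -0.   ]
bl [0.673 0.111 0.085]
br [ 0.561 -0.09  -0.002]
riser ((0.6743677258491516, -0.01726086437702179), (0.239488422870636, 0.15025997161865234), 59.09636688232422)
[ 175  155   41   95 1194] ((0.570462167263031, 0.2818858027458191), (0.26761123538017273, 0.11244291067123413), 6.504005432128906) 0.03495630966953052
tray ((0.4161105453968048, -0.08452184498310089), (0.14990657567977905, 0.12040006369352341), 87.06846618652344) 278
```

View pics/crop1.png

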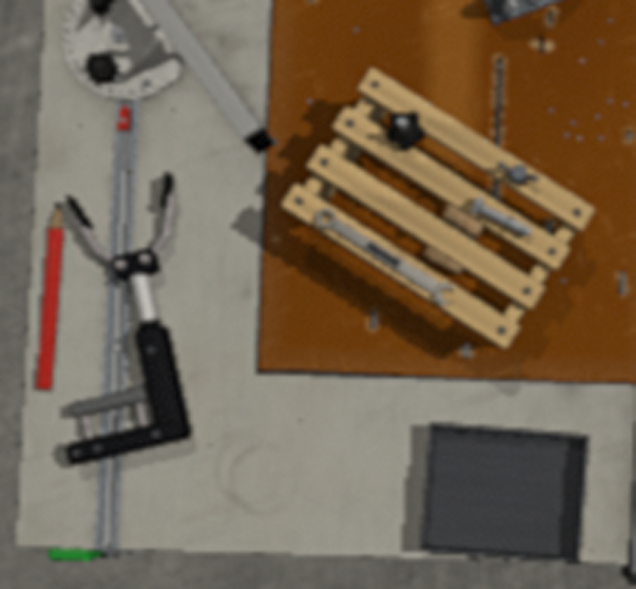

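The offcut shows through the riser's slats at crop (460,220) and (443,258), which is about px (303,171) and (298,183). The red carpenter's pencil lies at crop (48,310), right beside the reacher's left jaw. Next I'll move above the reacher for a close look.

```bash
python3 -m crank '[[1,-341,-81,0,1.04],[1,-341,-81,0,1.04],[1,-341,-81,0,1.04],[1,-341,-81,0,1.04],[1,-341,-81,0,1.04],[1,-341,-81,0,1.04],[1,-341,-81,0,1.04],[1,-341,-81,0,1.04],[1,-341,-81,0,1.04],[1,-341,-81,0,1.04],[1,-341,-81,0,1.04],[1,-341,-81,0,1.04]]' 40
python3 - <<'E'
from h import *
p,d,c=grab("wrist");save("w1.png",p);np.savez("w1.npz",p=p,d=d,K=c["camera_matrix"],r=c["rvec"],t=c["tvec"])
W=cloud(d,c)
print(W[::100,::160].round(2).tolist())
E
```

```text
time: 1.1
tool_pos: [0.4889, 0.2718, 0.4044]
tool_rot: [-3.14, -0.0, 1.693]
contact_force: [0.7, 0.4, -0.1]
opening: 0.0913
grip_force: 0.0
[[[-0.84, 0.67, -0.9], [-0.2, 0.74, -0.9], [0.44, 0.82, -0.89], [1.07, 0.9, -0.9]], [[-0.9, 0.28, -0.89], [-0.21, 0.36, -0.9], [0.48, 0.37, -0.0], [1.17, 0.53, -0.89]], [[-0.88, -0.15, -0.81], [0.11, 0.11, -0.3], [0.5, 0.24, 0.03], [0.73, 0.27, -0.0]], [[0.42, 0.3, 0.33], [0.44, 0.28, 0.31], [0.52, 0.07, -0.0], [0.53, 0.3, 0.32]]]
```

View pics/w1.png

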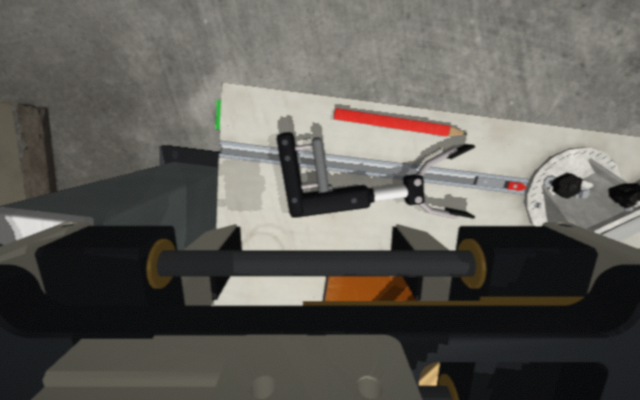

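The wrist view shows the reacher with its grip at (290,175), trigger at (321,165), jaws at (445,185) and the pencil at (395,122). Next I'll fit its pose and the offcut seen through the slats.

```bash
python3 - <<'E'
from h import *
f=np.load("w1.npz");p,d=f["p"].astype(int),f["d"];c=dict(camera_matrix=f["K"],rvec=f["r"],tvec=f["t"])
W=cloud(d,c);v,u=np.mgrid[:400,:640]
def comp(m):
    n,l,s,cc=cv2.connectedComponentsWithStats(m.astype(np.uint8));return l==1+s[1:,4].argmax()
b=(p.max(2)<70)&(W[...,2]>.015)&(W[...,2]<.05)&(u>270)&(u<305)&(v>125)&(v<220)
q=W[comp(b)][:,:2].astype(np.float32);r=cv2.minAreaRect(q);print("grip",r,np.median(W[b][:,2]))
b2=(W[...,2]>.015)&(W[...,2]<.05)&(u>308)&(u<335)&(v>135)&(v<188)
q=W[comp(b2)][:,:2].astype(np.float32);print("trig",cv2.minAreaRect(q),np.median(W[b2][:,2]))
hb=(p.max(2)<70)&(W[...,2]>.015)&(W[...,2]<.05)&(u>285)&(u<370)&(v>185)&(v<220)
q=W[comp(hb)][:,:2].astype(np.float32);print("housing",cv2.minAreaRect(q))
pd=(W[...,2]>.012)&(W[...,2]<.05)&(u>440)&(u<480)&(v>140)&(v<220)
n,l,s,cc=cv2.connectedComponentsWithStats(pd.astype(np.uint8))
for i in range(1,n):
    if s[i,4]>30:print("jaw",s[i],W[l==i][:,:2].mean(0))
red=(p[...,0]>120)&(p[...,1]<70)&(u<480)&(v<140);print("pencil",cv2.minAreaRect(W[red][:,:2].astype(np.float32)))
# offcut through slats in top view
f=np.load("top0.npz");p,d=f["p"].astype(int),f["d"];c=dict(camera_matrix=f["K"],rvec=f["r"],tvec=f["t"])
W=cloud(d,c)
m=(np.abs(W[...,2]-.016)<.008)&(np.hypot(W[...,0]-.674,W[...,1]+.017)<.13)
n,l,s,cc=cv2.connectedComponentsWithStats(m.astype(np.uint8))
th=-.539;R=np.array([[np.cos(th),np.sin(th)],[-np.sin(th),np.cos(th)]])
for i in range(1,n):
    if s[i,4]>6:
        P=W[l==i];L=(P[:,:2]-[.674,-.017])@R.T
        print("off",s[i],P.mean(0).round(3),"riserframe",L.min(0).round(3),L.max(0).round(3))
# low points beyond back/front edges: stretcher check
P=W.reshape(-1,3);L=(P[:,:2]-[.674,-.017])@R.T
for a,bq in((-.10,-.076),(-.075,-.05),(.05,.075),(.076,.1)):
    k=(L[:,0]>a)&(L[:,0]<bq)&(abs(L[:,1])<.09);print(a,np.histogram(P[k,2],[-.01,.01,.03,.045,.069,.08,.2])[0])
E
```

```text
grip ((0.45592033863067627, 0.2721812129020691), (0.02251652255654335, 0.11206251382827759), 16.820781707763672) 0.02865913321393169
trig ((0.4907369017601013, 0.2928871214389801), (0.029675303027033806, 0.06623302400112152), 7.877638816833496) 0.02525540769243323
housing ((0.5078101754188538, 0.2431618571281433), (0.1114003136754036, 0.04241100698709488), 5.58865213394165)
jaw [441 144  34  16 255] [0.66458857 0.3290284 ]
jaw [441 209  34  10 207] [0.68542895 0.24561794]
pencil ((0.5669217705726624, 0.3557223975658417), (0.17468832433223724, 0.02236391045153141), 2.989981174468994)
off [275 135   5   5   7] [0.77  0.044 0.017] riserframe [0.042 0.101] [0.06  0.103]
off [259 160   4   5   8] [0.694 0.09  0.018] riserframe [-0.045  0.101] [-0.03   0.103]
off [297 166  13  12  79] [ 0.67  -0.037  0.016] riserframe [-0.002 -0.038] [ 0.016 -0.   ]
off [291 179  13   9  43] [ 0.634 -0.019  0.016] riserframe [-0.039 -0.041] [-0.028 -0.005]
-0.1 [474   0   0   0   0   0]
-0.075 [ 64   0   0   1  67 495]
0.05 [189   0   0   0  91 462]
0.076 [194   0   0   0   0   0]
```

Candidates for the offcut in the top view are (303,171) under the riser, the blocks at (465,224), (395,113) and (415,25), and the dark piece at (448,150). The one under the riser fits: it lies there, its visible width is 36–38 mm and its top is at 16 mm. I'll confirm it in one enlarged crop.

```bash
python3 - <<'E'
from h import *
a=np.load("top0.npz")["p"][115:215,240:355];b=np.load("scene0.npz")["p"][130:230,295:395]
rs=lambda i,k:cv2.resize(i,None,fx=k,fy=k,interpolation=cv2.INTER_CUBIC)
save("crop2.png",np.hstack([rs(a,3.7),rs(b,3.7)]))
E
```

```text
(no output)
```

View pics/crop2.png

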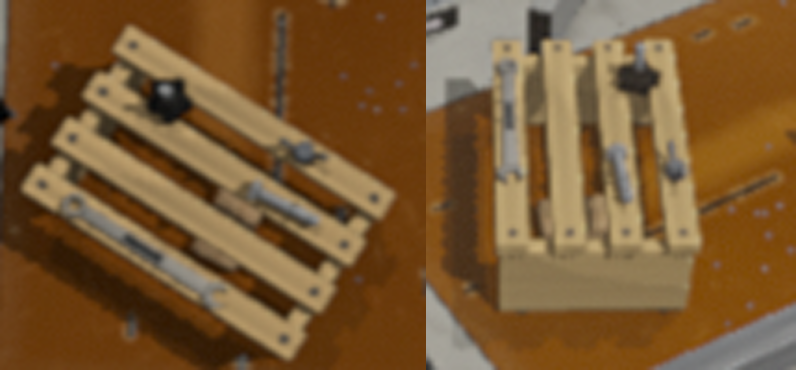

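The crop confirms it: the block is under the slats at crop (240,207) and (215,250), and the near side is open. Now I'll grasp the reacher.

```bash
python3 -m crank '[[1,3,-14,30,-0.138],[1,3,-14,70,-0.138],[1,3,-14,110,-0.138],[1,3,-14,150,-0.138],[1,3,-14,175,-0.138],[1,3,-14,195,-0.138],[1,3,-14,208,-0.138],[1,3,-14,218,-0.138],[1,3,-14,223,-0.138],[1,3,-14,223,-0.138],[0.3,3,-14,223,-0.138],[0.22,3,-14,223,-0.138]]' 40
python3 -m crank '[[0.2,0,0,0,0],[0.2,0,0,0,0],[0.2,0,0,0,0],[0.2,0,0,0,0]]' 40
```

```text
time: 2.15
tool_pos: [0.4756, 0.2731, 0.1828]
tool_rot: [3.14, -0.0, 1.83]
contact_force: [-0.3, 0.4, 0.2]
opening: 0.0831
grip_force: 0.0
time: 2.48
tool_pos: [0.4752, 0.2726, 0.182]
tool_rot: [-3.141, -0.0, 1.83]
contact_force: [-4.4, -1.6, 6.1]
opening: 0.0572
grip_force: 13.3
```

```bash
python3 -m crank '[[0.2,0,0,0,0],[0.2,0,0,-2,0],[0.2,0,0,-4,0],[0.2,0,0,-5,0],[0.2,0,0,-5,0],[0.2,0,0,-5,0]]' 40
python3 - <<'E'
from h import *
p,d,c=grab("wrist");save("w2.png",p);W=cloud(d,c);s=telemetry.observe();print(s["contact_force"],s["torque"],s["opening"])
# height profile along the reacher axis (yaw = tool yaw - pi/2)
t=s["tool_pos"];th=s["tool_rot"][2]-np.pi/2;L=(W[...,:2]-t[:2])@np.array([[np.cos(th),-np.sin(th)],[np.sin(th),np.cos(th)]])
for a in range(30,230,20):
    k=(L[...,0]>a/1e3)&(L[...,0]<a/1e3+.02)&(abs(L[...,1]+.04)<.06)&(W[...,2]>.012)&(W[...,2]<.08)
    if k.sum(): print(a,k.sum(),np.percentile(W[k][:,2],90).round(4), L[k][:,1].min().round(3),L[k][:,1].max().round(3))
E
```

```text
time: 2.98
tool_pos: [0.4754, 0.2727, 0.1866]
tool_rot: [3.142, -0.0, 1.83]
contact_force: [-0.2, -0.0, -1.8]
opening: 0.0552
grip_force: 10.6
[ 0.39431316 -0.62717141 -2.75905804] [-0.01819081  0.16410204 -0.00514118] 0.05537363589994595
30 629 0.0411 -0.027 0.014
70 684 0.0796 -0.035 0.018
110 25 0.0202 -0.032 -0.031
170 44 0.0189 0.001 0.003
```

View pics/w2.png

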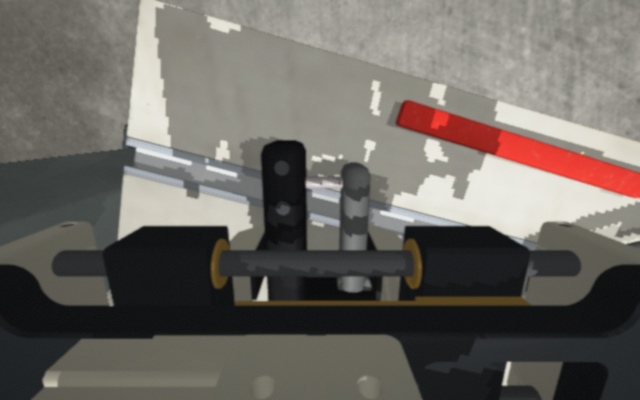

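```bash
python3 -m crank '[[0.2,-5,-10,0,0],[0.2,-12,-24,0,0.03],[0.2,-20,-38,0,0.09],[0.2,-28,-52,0,0.16],[0.2,-36,-66,0,0.24],[0.2,-44,-79,0,0.32],[0.2,-50,-88,0,0.4],[0.2,-51,-91,0,0.48],[0.2,-51,-91,0,0.56],[0.2,-51,-91,0,0.64],[0.2,-51,-91,0,0.69],[0.2,-51,-91,0,0.72]]' 40
```

```text
time: 4.03
tool_pos: [0.4006, 0.2001, 0.1868]
tool_rot: [3.141, -0.0, 1.107]
contact_force: [0.3, 1.0, -2.6]
opening: 0.0551
grip_force: 10.6
```

```bash
python3 - <<'E'
from h import *
s=telemetry.observe();print(s["tool_pos"],s["tool_rot"],s["contact_force"],s["torque"],s["opening"])
p,d,c=grab("top");np.savez("top1.npz",p=p,d=d,K=c["camera_matrix"],r=c["rvec"],t=c["tvec"])
a=cv2.resize(p[120:290,180:360],None,fx=3.5,fy=3.5,interpolation=cv2.INTER_CUBIC);save("t1.png",a)
E
```

```text
[0.40061213 0.20006005 0.18677322] [ 3.14130640e+00 -3.54341200e-04  1.10696644e+00] [ 0.3473802   1.02085469 -2.64960877] [-0.01147616  0.15507712  0.01922396] 0.055145304645279794
```

View pics/t1.png

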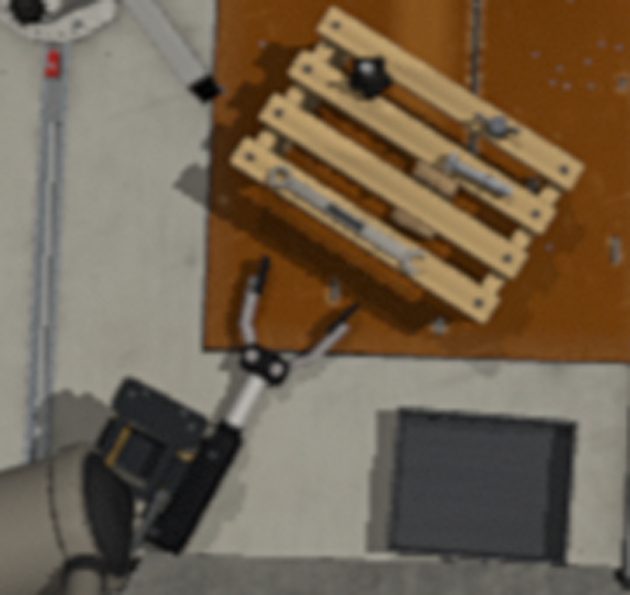

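Both jaws are visible and pointing at the riser, with pads at crop (263,270) and (350,315). I'll measure the jaw midpoint and heading relative to the TCP.

```bash
python3 - <<'E'
from h import *
f=np.load("top1.npz");p,d=f["p"].astype(int),f["d"];c=dict(camera_matrix=f["K"],rvec=f["r"],tvec=f["t"])
W=cloud(d,c);t=np.array([.4006,.2001]);th=1.107-np.pi/2
M=lambda th:np.array([[np.cos(th),-np.sin(th)],[np.sin(th),np.cos(th)]])
L=(W[...,:2]-t)@M(th)
k=(L[...,0]>.145)&(L[...,0]<.26)&(L[...,1]>-.13)&(L[...,1]<.05)&(W[...,2]>.012)&(W[...,2]<.06)
n,l,s,cc=cv2.connectedComponentsWithStats(k.astype(np.uint8))
for i in range(1,n):
    if s[i,4]>10:
        q=L[l==i];print(s[i],q.min(0).round(3),q.max(0).round(3),W[l==i][:,2].max().round(3)); 
        e=q[:,0]>.195; print(" tip",q[e].mean(0).round(4),W[l==i][e][:,2].mean().round(4))
tube=(L[...,0]>.08)&(L[...,0]<.135)&(abs(L[...,1]+.04)<.02)&(W[...,2]>.01);q=L[tube];print("tube fit slope",np.polyfit(q[:,0],q[:,1],1),np.percentile(W[tube][:,2],[50,90]))
# offcut
m=(np.abs(W[...,2]-.016)<.007)&(np.hypot(W[...,0]-.655,W[...,1]+.03)<.06)
q=W[m][:,:2].astype(np.float32);print("off",cv2.minAreaRect(q),m.sum())
Q=(q-[.661,-.033])@M(-.44);
for a in(-.03,-.02,-.01,0,.01,.02):
    g=(Q[:,0]>=a)&(Q[:,0]<a+.01)
    if g.sum()>3: print(a,g.sum(),Q[g][:,1].min().round(4),Q[g][:,1].max().round(4),Q[g][:,1].mean().round(4))
print(Q[:,0].min(),Q[:,0].max())
E
```

```text
[248 193  34  34 227] [ 0.145 -0.086] [0.225 0.004] 0.034
 tip [ 0.2079 -0.0389] 0.0249
tube fit slope [-0.13545258 -0.02425033] [0.02724534 0.1176696 ]
off ((0.6544815897941589, -0.029820557683706284), (0.03733845055103302, 0.05480671301484108), 65.09483337402344) 122
-0.03 20 -0.0187 0.0187 0.0024
0 38 -0.0182 0.0188 -0.0012
0.01 39 -0.018 0.0187 0.0015
-0.034716282220090114 0.020064833308548587
```

```bash
python3 -m crank '[[0.2,-15,9,0,-0.01],[0.2,-32,18,0,-0.024],[0.2,-48,28,1,-0.024],[0.2,-59,34,2,-0.024],[0.2,-59,36,2,-0.024],[0.2,-58,50,2,-0.024],[0.2,-58,66,2,-0.024],[0.2,-58,82,2,-0.024],[0.2,-57,98,2,-0.024],[0.2,-57,112,2,-0.024],[0.2,-57,121,3,-0.024],[0.2,-57,124,4,-0.024]]' 40
python3 -m crank '[[0.2,0,0,0.5,0],[0.2,0,0,0.5,0]]' 40
python3 - <<'E'
from h import *
s=telemetry.observe();print(s["tool_pos"],s["tool_rot"],s["contact_force"],s["torque"],s["opening"])
for n in("top",):
    p,d,c=grab(n);save("t2.png",cv2.resize(p[115:285,190:360],None,fx=3.5,fy=3.5,interpolation=cv2.INTER_CUBIC))
E
```

```text
time: 5.08
tool_pos: [0.4874, 0.0937, 0.1827]
tool_rot: [3.14, -0.001, 1.134]
contact_force: [0.5, -0.4, -2.6]
opening: 0.0555
grip_force: 10.5
time: 5.25
tool_pos: [0.486, 0.0942, 0.1822]
tool_rot: [3.141, -0.0, 1.134]
contact_force: [-0.7, 0.0, -0.8]
opening: 0.0552
grip_force: 10.2
[0.48600839 0.09416949 0.18221925] [ 3.14127544e+00 -1.45447819e-04  1.13426474e+00] [-0.70850931  0.02483955 -0.80460344] [-0.17014079 -0.04446621  0.01623088] 0.05518212671795503
```

View pics/t2.png

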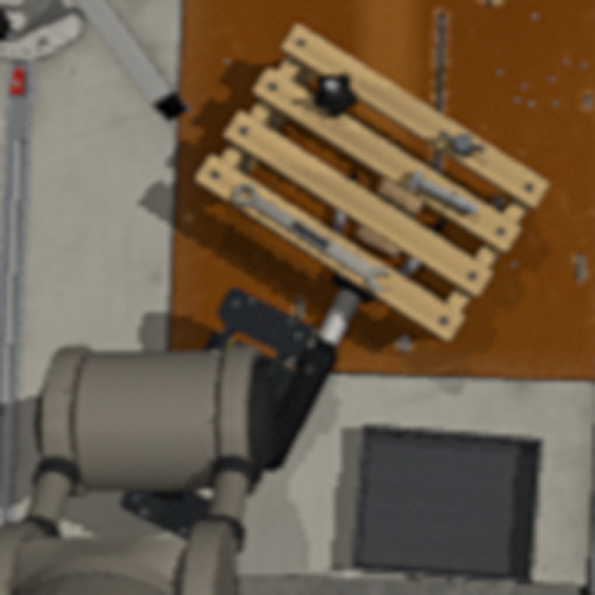

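The jaws straddle the offcut, with jaw arms at crop (340,220) and (410,265) and the block at (378,238). Squeeze now.

```bash
python3 -m crank '[[0.1,0,0,0,0],[0.05,0,0,0,0],[0,0,0,0,0],[-0.1,0,0,0,0],[-0.2,0,0,0,0],[-0.2,0,0,0,0],[-0.2,0,0,0,0],[-0.2,0,0,0,0],[-0.2,0,0,0,0],[-0.2,0,0,0,0]]' 40
```

```text
time: 6.13
tool_pos: [0.4861, 0.0939, 0.1823]
tool_rot: [-3.141, -0.0, 1.134]
contact_force: [-3.0, 0.7, 2.1]
opening: 0.0453
grip_force: 40.0
```

```bash
python3 -m crank '[[-0.2,0,0,0,0],[-0.2,0,0,-2,0],[-0.2,0,-4,-4,0],[-0.2,0,-14,-5,0],[-0.2,0,-28,-5,0],[-0.2,0,-44,-5,0],[-0.2,0,-60,-5,0],[-0.2,0,-76,-5,0],[-0.2,0,-92,-5,0],[-0.2,0,-108,-5,0],[-0.2,0,-119,-5,0],[-0.2,0,-127,-5,0]]' 40
python3 -m crank '[[-0.2,0,0,0,0],[-0.2,0,0,0,0],[-0.2,0,0,0,0],[-0.2,0,0,0,0]]' 40
python3 - <<'E'
from h import *
s=telemetry.observe();print(s["tool_pos"],s["tool_rot"],s["contact_force"],s["torque"],s["opening"])
p,d,c=grab("top");save("t3.png",cv2.resize(p[115:285,190:360],None,fx=3.5,fy=3.5,interpolation=cv2.INTER_CUBIC))
W=cloud(d,c);t=s["tool_pos"][:2];th=s["tool_rot"][2]-np.pi/2
L=(W[...,:2]-t)@np.array([[np.cos(th),-np.sin(th)],[np.sin(th),np.cos(th)]])
k=(L[...,0]>.165)&(L[...,0]<.26)&(abs(L[...,1]+.04)<.06)&(W[...,2]>.012)&(W[...,2]<.05)&(p[...,0].astype(int)-p[...,2]>40)&(p[...,1]>110)
print(k.sum(),L[k].min(0),L[k].max(0),np.median(W[k][:,2]),W[k].mean(0))
E
```

```text
time: 7.13
tool_pos: [0.3696, 0.1481, 0.1872]
tool_rot: [-3.141, 0.001, 1.135]
contact_force: [0.1, 0.4, -3.2]
opening: 0.0457
grip_force: 40.0
time: 7.47
tool_pos: [0.3719, 0.1475, 0.1873]
tool_rot: [3.141, -0.001, 1.133]
contact_force: [0.2, 0.3, -2.6]
opening: 0.0452
grip_force: 40.0
[0.37190416 0.14746334 0.18727931] [ 3.14068823e+00 -6.97207128e-04  1.13330040e+00] [ 0.15554974  0.2771399  -2.64084133] [0.01720948 0.23613024 0.03521102] 0.04519648125853249
180 [ 0.1817717 -0.0580569] [ 0.23522604 -0.02453948] 0.019593726472551976 [0.54321162 0.02174844 0.01949642]
```

View pics/t3.png

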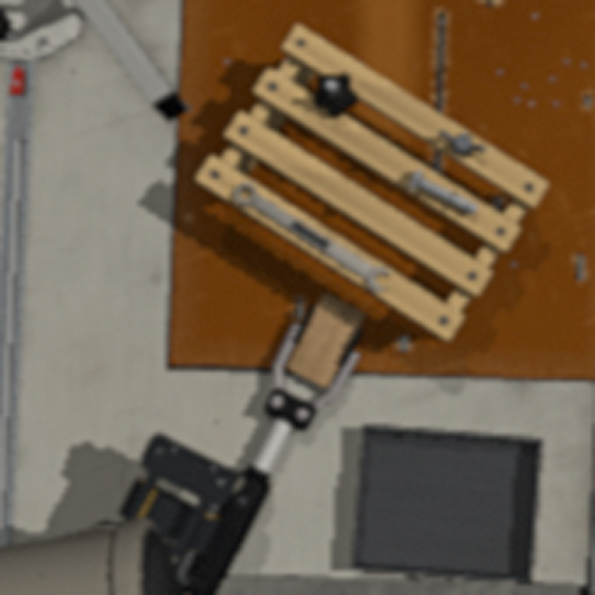

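The offcut is held between the jaws in front of the riser, at crop (328,340). Next I'll lift it and swing over the tray.

```bash
python3 -m crank '[[-0.2,0,0,-8,0],[-0.2,0,0,-18,0],[-0.2,0,0,-28,0],[-0.2,0,0,-35,0.03],[-0.2,0,0,-35,0.1],[-0.2,0,0,-35,0.2],[-0.2,0,0,-35,0.31],[-0.2,0,0,-35,0.42],[-0.2,0,0,-35,0.53],[-0.2,0,0,-35,0.64],[-0.2,0,0,-35,0.73],[-0.2,0,0,-35,0.8]]' 40
python3 -m crank '[[-0.2,0,0,0,0.04],[-0.2,0,0,0,0.12],[-0.2,0,0,0,0.2],[-0.2,0,0,0,0.28],[-0.2,8,5,0,0.34],[-0.2,20,13,0,0.363],[-0.2,34,22,0,0.363],[-0.2,48,31,0,0.363],[-0.2,61,40,0,0.363],[-0.2,72,47,0,0.363],[-0.2,78,51,0,0.363],[-0.2,78,51,0,0.363]]' 40
python3 - <<'E'
from h import *
s=telemetry.observe();print(s["tool_pos"],s["tool_rot"],s["contact_force"],s["opening"])
p,d,c=grab("top");save("t4.png",cv2.resize(p[140:290,190:360],None,fx=3.5,fy=3.5,interpolation=cv2.INTER_CUBIC))
W=cloud(d,c)
k=(np.hypot(W[...,0]-.416,W[...,1]+.0845)<.06)&(W[...,2]>.02)&(W[...,2]<.09)&(p[...,0].astype(int)-p[...,2]>30)&(p[...,1]>100)
print(k.sum(),cv2.minAreaRect(W[k][:,:2].astype(np.float32)),np.percentile(W[k][:,2],[5,50,95]))
E
```

```text
time: 8.52
tool_pos: [0.3714, 0.1475, 0.2228]
tool_rot: [3.142, -0.001, 0.329]
contact_force: [-0.3, -0.5, -2.3]
opening: 0.0452
grip_force: 40.0
time: 9.52
tool_pos: [0.4629, 0.1245, 0.2227]
tool_rot: [-3.141, -0.002, -0.03]
contact_force: [1.0, -0.4, -2.1]
opening: 0.0454
grip_force: 40.0
[0.46288952 0.12452196 0.22266651] [-3.14129355e+00 -2.08735475e-03 -3.02483450e-02] [ 1.01215534 -0.36155848 -2.05645696] 0.045446154855287434
297 ((0.41731685400009155, -0.09048967808485031), (0.06660773605108261, 0.03684588149189949), 87.75875091552734) [0.05138239 0.05475343 0.0580317 ]
```

View pics/t4.png

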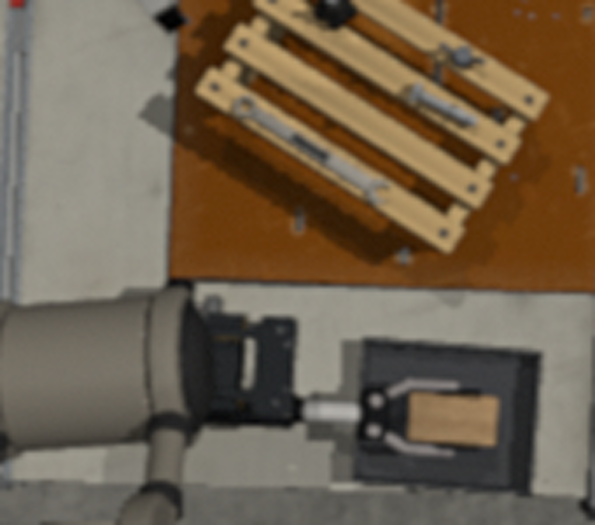

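```bash
python3 -m crank '[[-0.2,0,0,4,0],[-0.2,0,0,9,0],[-0.2,0,0,12,0],[-0.2,0,0,12,0],[-0.2,0,0,12,0],[0.2,0,0,12,0],[0.2,0,0,12,0],[0.2,0,0,12,0],[0.2,0,0,12,0],[0.2,0,0,12,0],[0.2,0,0,12,0],[0.2,0,0,12,0]]' 40
python3 -m crank '[[0.2,0,0,-3,0],[0.2,0,0,-8,0],[0.2,0,0,-13,0],[0.2,0,0,-18,0],[0.2,0,0,-20,0],[0.2,0,0,-20,0]]' 40
python3 - <<'E'
from h import *
s=telemetry.observe();print(s["tool_pos"],s["tool_rot"],s["contact_force"],s["torque"],s["opening"])
p,d,c=grab("top")
W=cloud(d,c)
k=(np.hypot(W[...,0]-.416,W[...,1]+.0845)<.075)&(W[...,2]>.008)&(W[...,2]<.09)&(p[...,0].astype(int)-p[...,2]>30)&(p[...,1]>100)
print(k.sum(),cv2.minAreaRect(W[k][:,:2].astype(np.float32)),np.percentile(W[k][:,2],[5,50,95]))
E
```

```text
time: 10.57
tool_pos: [0.4615, 0.125, 0.2103]
tool_rot: [-3.142, -0.0, -0.029]
contact_force: [-0.2, -0.3, -2.4]
opening: 0.0551
grip_force: 10.6
time: 11.07
tool_pos: [0.4617, 0.125, 0.231]
tool_rot: [-3.141, -0.002, -0.029]
contact_force: [0.3, 0.6, -2.7]
opening: 0.0551
grip_force: 10.6
[0.46173429 0.12501917 0.23103617] [-3.14130127e+00 -1.60585421e-03 -2.91786411e-02] [ 0.31592435  0.63365693 -2.65635544] [0.04639764 0.08619367 0.02267818] 0.055148904524633724
262 ((0.4124385714530945, -0.0885290801525116), (0.06627476960420609, 0.037323303520679474), 86.97187805175781) [0.01680488 0.02007095 0.02333215]
```

The offcut is flat in the tray (top at z 20 mm). Next I'll lay the reacher down on the open bench to the left.

```bash
python3 -m crank '[[0.2,0,-6,0,0],[0.2,0,-18,0,0],[0.2,0,-34,0,0],[0.2,0,-50,0,0],[0.2,0,-66,0,0],[0.2,0,-82,0,0],[0.2,0,-98,0,0],[0.2,0,-112,0,0],[0.2,0,-123,5,0],[0.2,0,-130,15,0],[0.2,0,-130,26,0],[0.2,0,-130,35,0]]' 40
python3 -m crank '[[0.2,0,0,5,0],[0.2,0,0,9,0],[0.2,0,0,12,0],[0.2,0,0,13.5,0],[0.2,0,0,13.5,0],[0.3,0,0,13.5,0],[0.5,0,0,13.5,0],[1,0,0,13.5,0],[1,0,0,13.5,0],[1,0,0,13.5,0],[1,0,0,13.5,0],[1,0,0,13.5,0]]' 40
```

```text
time: 12.12
tool_pos: [0.4647, 0.255, 0.1934]
tool_rot: [3.141, 0.002, -0.028]
contact_force: [-0.4, -1.0, -2.7]
opening: 0.0551
grip_force: 10.5
time: 13.12
tool_pos: [0.4654, 0.255, 0.1818]
tool_rot: [-3.141, -0.0, -0.029]
contact_force: [-0.7, -0.2, -0.4]
opening: 0.0913
grip_force: 0.0
```

```bash
python3 -m crank '[[1,0,0,-5,0],[1,0,0,-15,0],[1,0,0,-35,0],[1,0,0,-70,0],[1,0,0,-110,0],[1,0,0,-150,0],[1,0,0,-180,0],[1,0,0,-200,0],[1,0,0,-200,0],[1,0,0,-200,0]]'
python3 - <<'E'
from h import *
p,d,c=grab("wrist");W=cloud(d,c)
b=(p.max(2)<70)&(W[...,2]>.01)&(W[...,2]<.06)&(abs(W[...,0]-.47)<.09)&(abs(W[...,1]-.2)<.13)
b2=(W[...,2]>.01)&(W[...,2]<.06)&(W[...,1]>.0)&(W[...,1]<.1)&(abs(W[...,0]-.42)<.08)
print("grip",W[b].min(0),W[b].max(0),np.percentile(W[b][:,2],[10,50,90]));print("jaws",W[b2].min(0),W[b2].max(0),np.percentile(W[b2][:,2],[10,50,90]))
p,d,c=grab("top");save("t5.png",cv2.resize(p[130:290,155:360],None,fx=3.5,fy=3.5,interpolation=cv2.INTER_CUBIC))
print(telemetry.observe()["contact_force"])
E
```

```text
time: 13.95
tool_pos: [0.4651, 0.2549, 0.3835]
tool_rot: [-3.14, -0.003, -0.029]
contact_force: [-0.3, -0.9, -1.9]
opening: 0.0917
grip_force: 0.0
grip [0.40321621 0.10213074 0.01001268] [0.52525357 0.28377184 0.03121975] [0.02222179 0.02693762 0.02922229]
jaws [0.37524526 0.03232393 0.0101135 ] [0.47048175 0.0999761  0.02442695] [0.01456778 0.01724646 0.02252663]
[ 1.04688942 -0.0393813  -0.2105435 ]
```

View pics/t5.png

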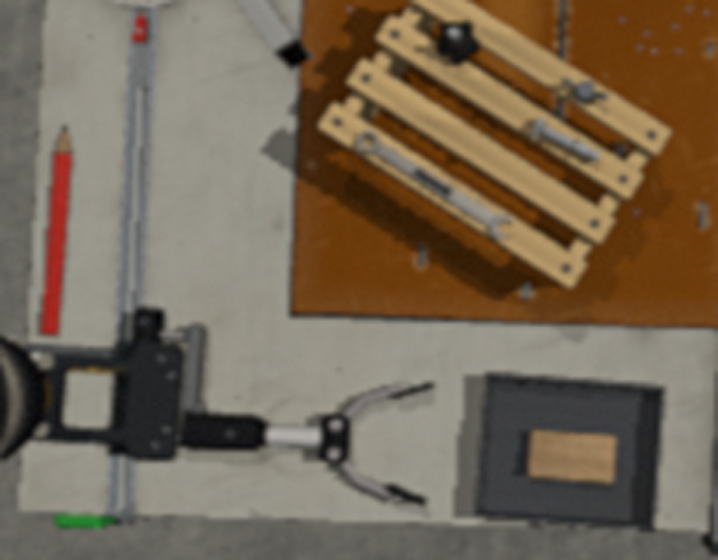

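The offcut lies flat in the tray at crop (573,457). The reacher is flat on the bench with its jaws open, clear of the riser and tray, and the pencil hasn't moved. Handing in.

```bash
python3 -c "
from cell import ticket;print(ticket.hand_in())"
```

```text
the job is handed in; nothing more can be done
None
```

I drew the smaller offcut out in the jaws and put it flat in the tray, laid the reacher flat and released on the bench clear of the riser and tray, and handed the job in at about 14 s; no verdict was returned, and I didn't measure the bystanders again at the end.

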